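# Clear the tub away and set up the topping cabinet's drop-front shelf

## Robot

A 6-joint arm with a two-finger parallel gripper is mounted at the origin on the work surface; the furniture and walls round the work are solid. World frame = base frame: x ahead of the robot, y to its left, z up, the work surface at z = 0. Lengths are in m, angles in rad, forces in N, time in s.
With the tool pointing down it reaches from about 0.225 to 0.875 m from the base axis. Payload 3.4 kg.
Tool frame: the origin (TCP) lies on the centre line of the jaws, within the pads' length; the fingertips stand 17 mm ahead of it and the grasp point (between the pads) lies 2 mm behind it (manip.finger_overhang is the distance from the TCP to the fingertips, in m); y points along the fingers, x is the direction in which the jaws open and shut, and the axes are right-handed (so a half turn about y gives the same grasp; the last joint's range is limited). The gripper opens to 85 mm and grips with 20 to 120 N. Pads are 22 mm wide; open, the fingers measure 114 mm over their backs; the gripper's body (76 mm by 85 mm) begins 54 mm behind the grasp point. The pads swing forward as they close: fully open they stand 13 mm farther back than shut.
Start: joints at [1.06, 0.276, 1.505, -0, 1.361, -0.121], TCP at [0.219, 0.532, 0.248] pointing down, gripper open.
Joint ranges: [-2.89, 2.89], [-0.75, 2.08], [0.22, 2.7], [-1.18, 4.32], [0.11, 2.71], [-2.7, 2.7]. Speed limits (rad/s): [2.57, 2.57, 3.14, 3.14, 3.14, 3.14].

## Interface

Orientations are given as a unit quaternion [w, x, y, z].
In Python, from rig import manip gives the robot as it stands.
- The arm moves only by the tool arm_command, never from a script. Its argument "commands" is a list of rows, each a list of 3 entries, a list of its own where there are three numbers: the finger opening in cm, from 0 to 8.54, then the shift along the world's x, y, z in cm, then the turn about the world's z in rad. A call has 1 to 12 rows; each row shifts and turns the commanded pose from where the row before left it; what a row does not reach is not made up. A row lasts 1/10 s, in which the tool goes at most 50 mm and 8.59 degrees, less where a joint would pass 70% of its speed; a pose out of reach is approached as far as the arm can. A call with a gripper value outside its range is refused whole. The fingers move at their own pace and stop on an object; "grip_force" is the grip in N (left out, the last holds). Time passes only in rows, so rows that do not move let the fingers close. It gives the time, the measured TCP pose, the force and the opening at its end, in the units of the state.
- manip.get_state(): the state, without advancing time (a new reading comes with each control period).
- manip.get_image(name): name is "scene" or "top" or "wrist"; returns a dict with "pixels" (420x560x3 uint8, red, green, blue), "range_z" (420x560 float32, m along the optical axis (not along the pixel's ray), 0 where there is no reading), "intrinsics" (3x3 intrinsics, pixels), "k1" (the pictures are not rectified: a ray, as slopes to the right and down, at radius r is drawn at 1 + k1 r^2 times it, then the intrinsics apply), "R" (3x3) and "t" (3): a world point X has camera coordinates R X + t. Camera axes: x right, y down, z forward; pixel columns grow to the right and rows downward; lengths in m; the calibration is good to about 2 mm. A picture is of the moment at which its call begins.
- manip.sign_off(): hands the job in, once; it reports no verdict.
The state is a dict: "clock": time; "qpos": joint angles; "qd": joint speeds; "effort": joint torques, N m; "position": TCP position; "ee_rot": TCP orientation; "contact_force": force on the tool from outside, world axes, zero at the start; "moment": the same for the moment, N m; "width": finger opening in m.
Only numpy, scipy, OpenCV 4.12 (cv2) and the standard library are available. Lean on these libraries where they do the work, as an engineer would, in place of code of your own. Each camera call takes 0.05 s, during which the arm holds its last target.

## Task

The drop-front of the small wooden topping cabinet is to be let down as a serving shelf, but the ice-cream tub stands in its way. Slide the tub along the table, without lifting or tipping it, to the robot's right until all of it is to the right of the cabinet, a few centimetres clear of its side; then pull both slide-out supports under the flap fully out and, only after that, tip the flap forward so that it comes down and lies level on the two supports. Do not disturb the tumbler, the yoghurt pot or the fruit tin.

Things in the scene. Friction and masses are not known exactly. Their poses are not given: they have to be found in the camera images.
- cabinet: pale wooden table-top cabinet, fixed, 272 mm wide (y), 115 mm deep, top at 214 mm, turned up to 0.14 rad. Origin on the table, below the middle of the flap's hinge line; x points from its front to its back (away from the robot), y to its left, z up. The base's front face is at x = 0; above 80 mm the front slopes back. Jars stand inside, behind the flap
- flap (a joint): wooden flap 244 mm wide, 14 mm thick, 168 mm long, hinged at its foot along the cabinet's y at x = 0, z = 80 mm. 0 = shut (leans 0.26 rad back), 0.26 = upright, 1.83 = level, pointing at the robot; stop 0.2 rad lower, where it ends with no support out. No latch. Damped hinge: about 1 N at the edge tips it (more if fast); from about 0.6 on it sinks by itself, level in about 3 s
- flap_edge (a point): middle of the flap's upper, free edge. Shut, it is 51 mm behind the hinge line (cabinet x), 240 mm above the table and 26 mm higher than the cabinet's top board, which begins 9 mm behind the flap: a fingertip reaching over the edge, above that board, hooks it from behind anywhere along its width and draws it forward
- left_support (a joint): how far the left slide-out support (88 mm to the cabinet's +y side) is out, in m: 0 = home, 0.08 = fully out, at its stop; starts within 6 mm of home. A wooden beam just under the hinge line, top at 78.5 mm, slides to the cabinet's -x with light friction (about 1.2 N)
- left_knob (a point): centre of the left support's turned dark wooden knob: 26 mm across (y and z), 16 mm long (x), on a 12 mm stem that leaves 26 mm free between it and the support's front plate (10 mm thick, 66 mm wide, top at 73 mm). Knob centre 55 mm above the table, 44 mm in front of the cabinet when home. Pinch it from above along the cabinet's y; the shut flap rises just behind
- right_support (a joint): same for the right support (88 mm to the cabinet's -y side): 0 = home, 0.08 = fully out
- right_knob (a point): centre of the right support's knob, same shape and height as the left one
- tub_center (a point): ice-cream tub, grey-white, brown and white filling, 124 mm (its x) by 193 mm (its y) at the rim, 94 mm high, about 0.6 kg, walls narrowing downwards. The point is on its centre axis, 42 mm above its underside. Stands loose 5 to 40 mm in front of the knobs, long side about along the cabinet's front (within 0.1 rad); too wide to grasp, slides when pushed at an end
- tumbler: clear tumbler, 70 mm wide, 117 mm high, loose; origin at the centre of its underside. Stands to the right of the cabinet near the far table edge; leave it alone
- yoghurt_pot: yoghurt pot, 72 mm wide and high, loose, left of the cabinet; origin at the centre of its underside; leave it alone
- fruit_tin: tin, 75 mm wide, 58 mm high, loose, left of the cabinet; origin at the centre of its underside; leave it alone
Not all that is in view belongs to the job. What is shaped like the part that bears tub_center but pink is not meant.

How it is judged:
By the outcome, as a careful person would: the job done as asked, in the order asked, and still so for the second after the job is handed in, with the robot touching nothing.
It also fails if it takes over 72 s, if anything falls off the work surface, if the arm or the gripper's body presses on something with over 40 N, if the wrist force passes 120 N, or if a joint passes its speed limit or range.

## Working session

There is one attempt and no reset: what is moved stays moved. The work goes in short steps, Python scripts to look and compute and a tool call to move; the robot and the scene stay as the last step left them, time stands still between calls to the robot, and variables do not carry over. Pictures are saved under pics/ and viewed, and the job is handed in when it is done.

Besides the shell and the picture viewer there is one more tool, called after "Request:" as name(argument=value, ...) on one line, values as JSON. arm_command: Moves the arm, as the interface text tells. Its arguments: {"type":"object","properties":{"commands":{"type":"array"},"grip_force":{"type":"number"}},"required":["commands"]}

```bash
mkdir -p pics; ls; cat > h.py <<'E'
import numpy as np, cv2, pickle
from rig import manip
def grab(n,tag):
    im=manip.get_image(n); pickle.dump(im,open(f'pics/{tag}.pkl','wb'))
    cv2.imwrite(f'pics/{tag}.png',cv2.cvtColor(im['pixels'],cv2.COLOR_RGB2BGR)); return im
def load(tag): return pickle.load(open(f'pics/{tag}.pkl','rb'))
def ray(im,u,v):
    K=np.array(im['intrinsics']);k=im['k1']
    d=np.array([(u-K[0,2])/K[0,0],(v-K[1,2])/K[1,1]]);s=d.copy()
    for _ in range(30): s=d/(1+k*(s@s))
    R=np.array(im['R']);t=np.array(im['t'])
    return -R.T@t, R.T@np.array([s[0],s[1],1.])
def atz(im,u,v,z):
    o,d=ray(im,u,v);return o+d*(z-o[2])/d[2]
def dep(im,u,v):
    o,d=ray(im,u,v);return o+d*im['range_z'][int(v),int(u)]
def tri(im1,p1,im2,p2):
    o,d=ray(im1,*p1);q,e=ray(im2,*p2)
    s=np.linalg.lstsq(np.c_[d,-e],q-o,rcond=None)[0]
    a=o+d*s[0];b=q+e*s[1];return (a+b)/2,np.linalg.norm(a-b)
def proj(im,X):
    c=np.array(im['R'])@X+np.array(im['t']);s=c[:2]/c[2];s=s*(1+im['k1']*(s@s));K=np.array(im['intrinsics'])
    return np.array([K[0,0]*s[0]+K[0,2],K[1,1]*s[1]+K[1,2]])
def crop(tag,u0,v0,u1,v1,f,out):
    a=cv2.imread(f'pics/{tag}.png')[v0:v1,u0:u1];cv2.imwrite(f'pics/{out}.png',cv2.resize(a,None,fx=f,fy=f,interpolation=cv2.INTER_CUBIC))
E
python3 - <<'E'
from h import *
for n in ['scene','top','wrist']: grab(n,n+'0')
print(manip.get_state())
for n in ['scene','top']:
    im=load(n+'0');print(n,-np.array(im['R']).T@im['t'],im['k1'],im['intrinsics'])
E
```

```text
pics
{'clock': 0.15, 'qpos': array([ 1.05998016e+00,  2.76430385e-01,  1.50580263e+00,  2.47210188e-05,
        1.36071269e+00, -1.21010023e-01]), 'qd': array([-2.34657950e-04, -3.14518872e-03, -3.37046304e-03,  5.15367940e-04,
        5.12096208e-04, -4.67413401e-05]), 'effort': array([ 1.48765357e-03, -4.17143619e+01, -2.46032792e+01, -2.46471200e-04,
        7.68151134e-03,  3.36783167e-06]), 'position': array([0.21833201, 0.53155052, 0.24766527]), 'ee_rot': array([-0.58716102,  0.58757864,  0.39326541, -0.39412637]), 'contact_force': array([ 0.27387965,  0.72034645, -0.65781259]), 'moment': array([-0.0330114 ,  0.0037574 , -0.00716561]), 'width': 0.08514932496699416}
scene [-0.06389488 -0.81500783  1.30214239] -0.007200258442463447 [[441.87173982   0.         277.46243834]
 [  0.         441.87173982 209.94806235]
 [  0.           0.           1.        ]]
top [-0.05855664  0.02909794  1.71769518] -0.009500044907921218 [[538.27719078   0.         287.44150377]
 [  0.         538.27719078 202.57294328]
 [  0.           0.           1.        ]]
```

View pics/scene0.png

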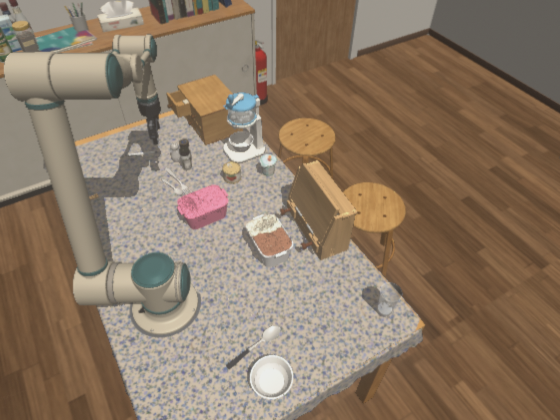

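View pics/top0.png

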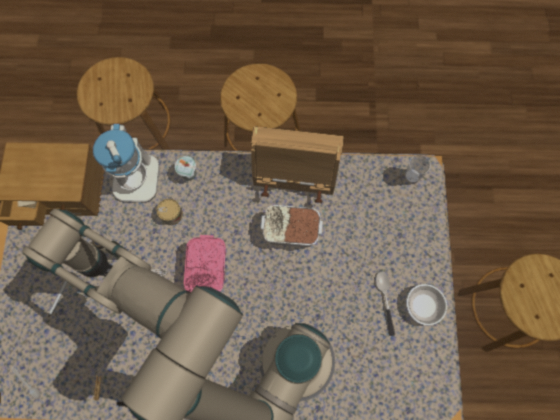

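View pics/wrist0.png

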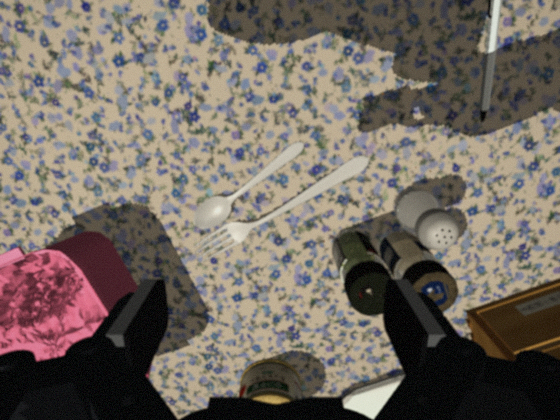

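The scene view shows the grey-white tub with brown and white filling at about (270,238) and a pink one at (203,205). In the top view they are at (292,225) and (205,265). The grey-white one fits the description. I'll enlarge a crop to confirm it and to find the cabinet's corners and knobs.

```bash
python3 - <<'E'
from h import *
crop('top0',230,110,360,260,5,'c1'); crop('scene0',230,150,370,270,5,'c2')
a=cv2.imread('pics/c1.png');print(a.shape)
im=load('top0')
for p in [(292,225),(267,194),(320,197),(273,225),(310,225),(297,140)]: print(p,dep(im,*p))
E
```

```text
(750, 650, 3)
(292, 225) [0.40513604 0.02233991 0.09147185]
(267, 194) [0.51570927 0.10519009 0.06526803]
(320, 197) [ 0.51223451 -0.06764981  0.05506099]
(273, 225) [0.40857391 0.08248975 0.07534251]
(310, 225) [ 0.40697422 -0.03425357  0.08884612]
(297, 140) [0.63784349 0.0120479  0.22013983]
```

View pics/c1.png

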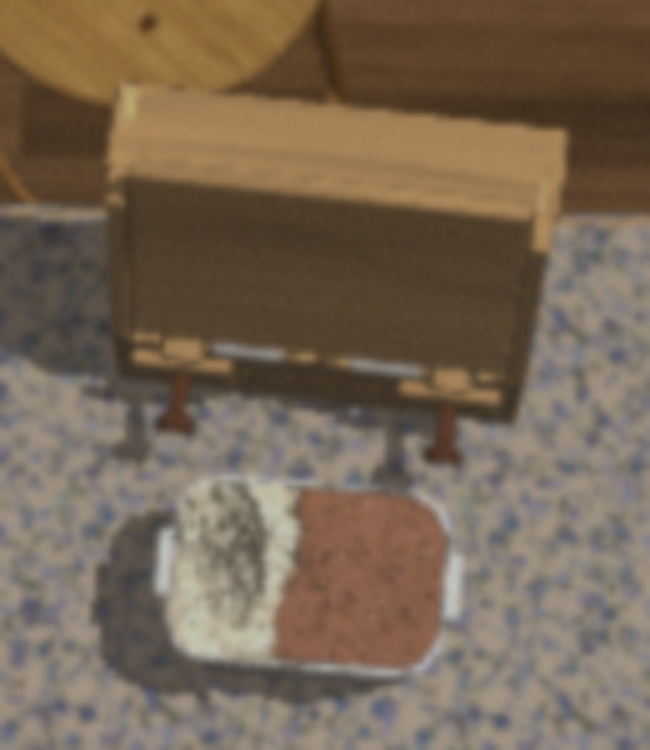

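View pics/c2.png

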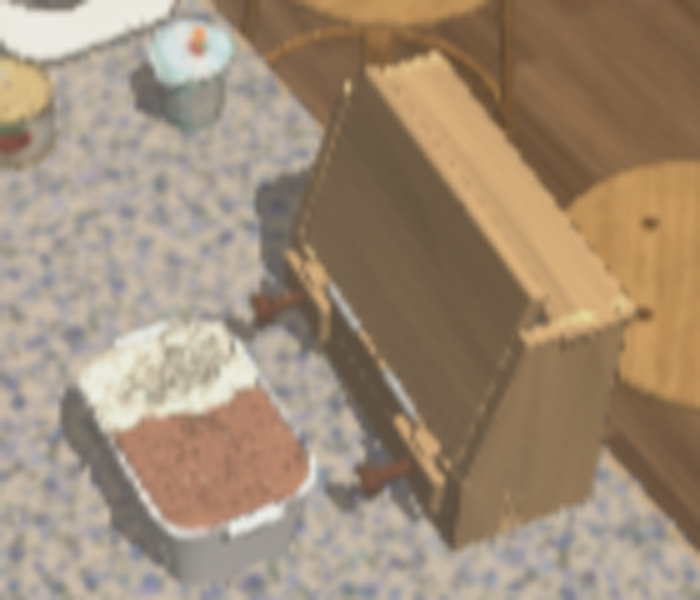

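```bash
python3 - <<'E'
from h import *
t=load('top0');s=load('scene0')
L,e=tri(t,(265,194.3),s,(282.8,211.6));print('Lknob',L,e)
R,e2=tri(t,(319,200.5),s,(304.4,246));print('Rknob',R,e2)
d=L-R;print(np.linalg.norm(d[:2]),'yaw from knobs',np.arctan2(-d[0],d[1]))
c=lambda u,v:(230+u/5,110+v/5)
# flap edge / top board corners (z .214)
a=atz(t,*c(108,182),.214);b=atz(t,*c(545,250),.214)
for p in [(120,90),(568,130),(525,218),(130,178)]: print('top',p,atz(t,*c(*p),.22 if p[1]<150 else .24))
# base front bottom-edge of sloped front (z .08)
for p in [(118,372),(515,418)]: print('front',atz(t,*c(*p),.08))
for p in [(157,560),(462,585),(215,478),(400,490),(205,660),(410,675)]: print('tub',p,atz(t,*c(*p),.092))
# tub pixel mass from depth
K=t['range_z']; pts=[]
for v in range(195,255):
  for u in range(250,335):
    X=dep(t,u,v)
    if .075<X[2]<.12 and X[0]<.485: pts.append(X)
pts=np.array(pts);print(len(pts),pts.mean(0),pts.min(0),pts.max(0))
print(cv2.minAreaRect((pts[:,:2]*1000).astype(np.float32)))
pts=[]
for v in range(120,195):
  for u in range(240,350):
    X=dep(t,u,v)
    if .20<X[2]<.26: pts.append(X)
pts=np.array(pts);print(len(pts),pts.mean(0));print(cv2.minAreaRect((pts[:,:2]*1000).astype(np.float32)))
for n,p in dict(tumbler=(412,176),yog=(185,167),tin=(168,211),wd=(425,305),spoon=(385,290)).items(): print(n,dep(t,*p))
E
```

```text
Lknob [0.52011268 0.11210422 0.05279211] 0.002363378709119835
Rknob [ 0.50190921 -0.06470761  0.05368656] 0.0025538614055698058
0.17774641873359254 yaw from knobs -0.10259247756015862
top (120, 90) [0.67573396 0.14464785 0.22      ]
top (568, 130) [ 0.65408879 -0.13018403  0.22      ]
top (525, 218) [ 0.58639834 -0.10161061  0.24      ]
top (130, 178) [0.60784589 0.13486057 0.24      ]
front [0.54267678 0.14894816 0.08      ]
front [ 0.51606484 -0.10809016  0.08      ]
tub (157, 560) [0.41292642 0.11867395 0.092     ]
tub (462, 585) [ 0.40030698 -0.07303037  0.092     ]
tub (215, 478) [0.46780735 0.08370521 0.092     ]
tub (400, 490) [ 0.46207491 -0.03379971  0.092     ]
tub (205, 660) [0.34887829 0.08665349 0.092     ]
tub (410, 675) [ 0.34176081 -0.04071397  0.092     ]
1958 [0.40781062 0.02249855 0.08553623] [ 0.3436179  -0.07246499  0.0750385 ] [0.47542986 0.12042892 0.09931641]
((408.37939453125, 24.687339782714844), (191.06700134277344, 126.66698455810547), 85.07083892822266)
2463 [0.62509303 0.0132     0.21883797]
((628.8037109375, 13.76483154296875), (280.578857421875, 94.81243133544922), 83.6043930053711)
tumbler [ 0.58551246 -0.3683902   0.07061379]
yog [0.60643894 0.37997468 0.06158614]
tin [0.45431306 0.42392133 0.05673104]
wd [ 0.17488963 -0.40090366  0.00956055]
spoon [ 0.22022451 -0.27709986  0.00709928]
```

The enlarged crop confirms that the grey-white tub, with white and brown filling and end lips at (163,560) and (453,585), is the one in front of the cabinet. The knobs come out at z ≈ 53 mm (text 55) and 178 mm apart (text 176). Cabinet yaw is about -0.10. The tub rim measures 191 × 127 mm (text 193 × 124). Next I check the tool's current yaw and the joint margins.

```bash
python3 - <<'E'
from h import *
from scipy.spatial.transform import Rotation as Ro
s=manip.get_state();q=s['ee_rot'];M=Ro.from_quat([q[1],q[2],q[3],q[0]]).as_matrix();print(M.round(3));print('jaw yaw',np.arctan2(M[1,0],M[0,0]), s['position'],s['qpos'])
E
```

```text
[[ 0.38  -0.001 -0.925]
 [ 0.925 -0.001  0.38 ]
 [-0.001 -1.     0.   ]]
jaw yaw 1.1809851334876054 [0.21833201 0.53155052 0.24766527] [ 1.05998016e+00  2.76430385e-01  1.50580263e+00  2.47210188e-05
  1.36071269e+00 -1.21010023e-01]
```

Request:
arm_command(commands=[[5.5, [1.6, -3.0, 0], -0.104], [5.5, [1.6, -3.0, 0], -0.104], [5.5, [1.6, -3.0, 0], -0.104], [5.5, [1.6, -3.0, 0], -0.104], [5.5, [1.6, -3.0, 0], -0.104], [5.5, [1.6, -3.0, 0], -0.104], [5.5, [1.6, -3.0, 0], -0.104], [5.5, [1.6, -3.0, 0], -0.104], [5.5, [1.6, -3.0, 0], -0.104], [5.5, [1.6, -3.0, 0], -0.104], [5.5, [1.6, -3.0, 0], -0.104], [5.5, [1.6, -3.0, 0], -0.104]], grip_force=30)

```text
clock: 1.35
position: [0.4108, 0.1706, 0.2482]
ee_rot: [0.707, -0.707, 0.025, -0.025]
contact_force: [0.8, -0.1, 0.3]
width: 0.0554
```

```bash
python3 - <<'E'
from h import *
from scipy.spatial.transform import Rotation as Ro
grab('wrist','w1')
s=manip.get_state();q=s['ee_rot'];M=Ro.from_quat([q[1],q[2],q[3],q[0]]).as_matrix();print('jaw yaw',np.arctan2(M[1,0],M[0,0]), s['position'],s['width'],s['contact_force'])
E
```

```text
jaw yaw -0.07644782361867973 [0.41350921 0.16645828 0.24821003] 0.05495581338303199 [ 1.76565666 -2.52091462 -0.25905356]
```

View pics/w1.png

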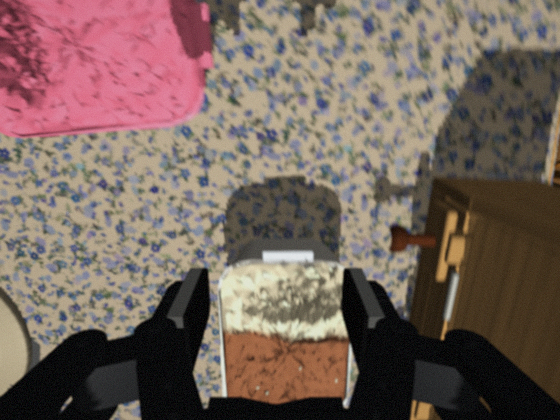

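The wrist view shows the tub's end lip at about (288,251), with empty table behind it. The left knob is at (400,240) and the pink tub is well away at the upper left. I measure the lip from both views before lowering.

```bash
python3 - <<'E'
from h import *
w=load('w1');t=load('top0');s=load('scene0')
print(tri(w,(288,251),t,(261.6,222)), atz(w,288,251,.09))
print('corners',atz(w,219,268,.09),atz(w,347,265,.09), 'lip ends',atz(w,263,255,.09),atz(w,313,255,.09))
print('Lknob',tri(w,(399,240),t,(265,194.3)))
print('pink edge',atz(w,205,110,.09),atz(w,110,133,.09))
E
```

```text
(array([0.41727321, 0.11826417, 0.07999413]), np.float64(0.0018687240728683728)) [0.41802095 0.12221527 0.09      ]
corners [0.35971313 0.11089859 0.09      ] [0.46618369 0.10601901 0.09      ] lip ends [0.39727069 0.12010527 0.09      ] [0.43833776 0.11715375 0.09      ]
Lknob (array([0.51784967, 0.11195248, 0.05882462]), np.float64(0.002010316737641412))
pink edge [0.36444163 0.23842227 0.09      ] [0.29153392 0.22720397 0.09      ]
```

Request:
arm_command(commands=[[5.5, [0.1, 0, -3.0], 0], [5.5, [0.1, 0, -3.5], 0], [5.5, [0.1, 0, -3.5], 0], [5.5, [0.1, 0, -3.5], 0], [5.5, [0, 0, -3.0], 0], [5.5, [0, 0, -1.8], 0], [5.5, [0, -1.0, 0], 0], [5.5, [0, -1.0, 0], 0], [5.5, [0, -0.8, 0], 0], [5.5, [0, -0.6, 0], 0], [5.5, [0, -0.6, 0], 0], [5.5, [0, -0.6, 0], 0]])

```text
clock: 2.6
position: [0.4149, 0.1253, 0.0659]
ee_rot: [0.707, -0.707, 0.023, -0.024]
contact_force: [-0.0, 0.5, 1.1]
width: 0.0551
```

Request:
arm_command(commands=[[5.5, [-0.04, -0.6, 0], 0], [5.5, [-0.04, -0.6, 0], 0], [5.5, [-0.04, -0.6, 0], 0], [5.5, [-0.04, -0.6, 0], 0]])

```text
clock: 3.0
position: [0.4136, 0.1024, 0.0657]
ee_rot: [0.707, -0.706, 0.023, -0.025]
contact_force: [0.9, 5.8, 3.0]
width: 0.055
```

```bash
python3 - <<'E'
from h import *
grab('scene','s2');s=manip.get_state();print(s['position'],s['contact_force'])
crop('s2',200,130,380,270,4,'s2c')
E
```

```text
[0.41340542 0.10155308 0.06566886] [0.77000653 2.54591006 2.37872401]
```

View pics/s2c.png

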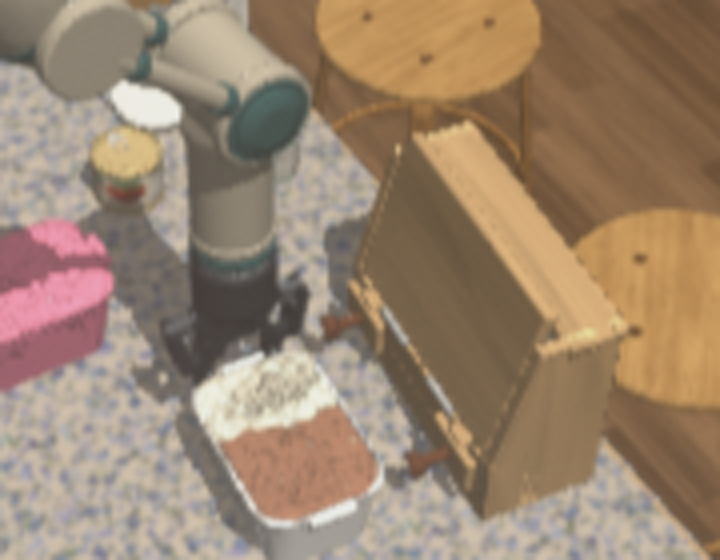

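The scene crop shows both fingers behind the tub's left end at about (235,350), and the tub is flat on the table and sliding. The force is about 6 N. I keep pushing.

Request:
arm_command(commands=[[5.5, [-0.05, -0.9, 0], 0], [5.5, [-0.05, -0.9, 0], 0], [5.5, [-0.05, -0.9, 0], 0], [5.5, [-0.05, -0.9, 0], 0], [5.5, [-0.05, -0.9, 0], 0], [5.5, [-0.05, -0.9, 0], 0], [5.5, [-0.05, -0.9, 0], 0], [5.5, [-0.05, -0.9, 0], 0], [5.5, [-0.05, -0.9, 0], 0], [5.5, [-0.05, -0.9, 0], 0], [5.5, [-0.05, -0.9, 0], 0], [5.5, [-0.05, -0.9, 0], 0]])

```text
clock: 4.25
position: [0.4069, -0.0055, 0.0656]
ee_rot: [0.707, -0.706, 0.024, -0.024]
contact_force: [-0.2, 6.6, 4.6]
width: 0.055
```

Request:
arm_command(commands=[[5.5, [-0.05, -0.9, 0], 0], [5.5, [-0.05, -0.9, 0], 0], [5.5, [-0.05, -0.9, 0], 0], [5.5, [-0.05, -0.9, 0], 0], [5.5, [-0.05, -0.9, 0], 0], [5.5, [-0.05, -0.9, 0], 0], [5.5, [-0.05, -0.9, 0], 0], [5.5, [-0.05, -0.9, 0], 0], [5.5, [-0.05, -0.9, 0], 0], [5.5, [-0.05, -0.9, 0], 0], [5.5, [-0.05, -0.9, 0], 0], [5.5, [-0.05, -0.9, 0], 0]])

```text
clock: 5.45
position: [0.4, -0.1128, 0.0655]
ee_rot: [0.708, -0.706, 0.025, -0.024]
contact_force: [0.3, 8.3, 6.5]
width: 0.0549
```

```bash
python3 - <<'E'
from h import *
grab('scene','s3');grab('top','t3');s=manip.get_state();print(s['position'],s['contact_force'])
crop('s3',220,170,400,310,4,'s3c');crop('t3',240,130,440,270,4,'t3c')
E
```

```text
[ 0.40016212 -0.11425698  0.06526445] [0.38957491 0.59923494 1.04949008]
```

View pics/s3c.png

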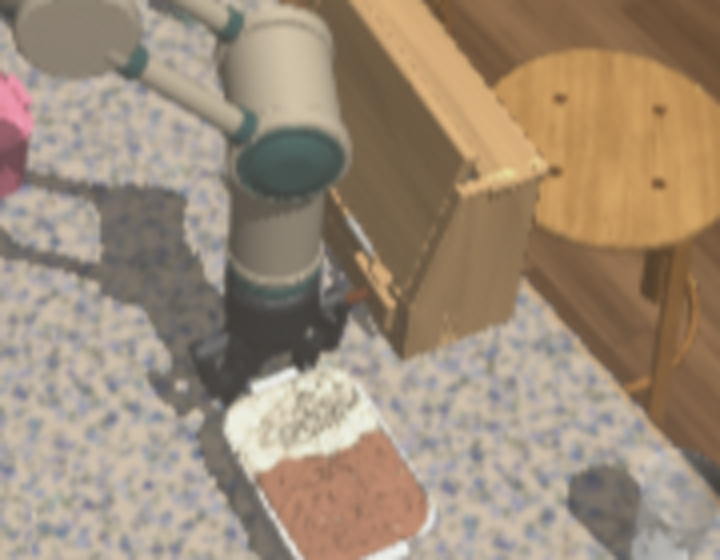

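View pics/t3c.png

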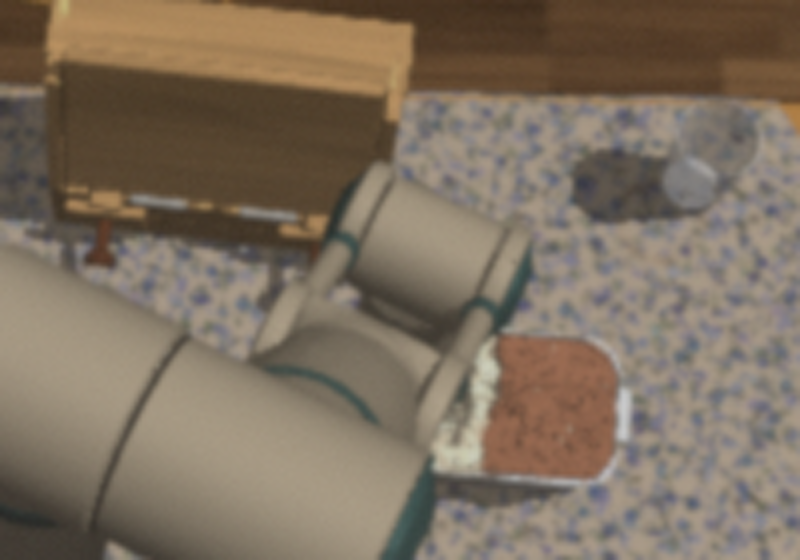

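```bash
python3 - <<'E'
from h import *
t=load('t3');s=load('s3')
print('right lip',atz(t,240+632/4,130+412/4,.088));print('left lip',atz(s,220+275/4,170+380/4,.088))
E
```

```text
right lip [ 0.38646553 -0.31005364  0.088     ]
left lip [ 0.40041762 -0.12475461  0.088     ]
```

The tub's right lip is at y = -0.310 and its left end at about -0.117, so it clears the cabinet side (about -0.101 there) by only about 16 mm. I push it another 2.2 cm, then back off and rise.

Request:
arm_command(commands=[[5.5, [-0.03, -0.6, 0], 0], [5.5, [-0.03, -0.6, 0], 0], [5.5, [-0.03, -0.5, 0], 0], [5.5, [-0.02, -0.4, 0], 0], [5.5, [0, -0.2, 0], 0], [5.5, [0, 0.8, 0], 0], [5.5, [-0.5, 1.5, 0], 0], [5.5, [-0.5, 1.5, 1.0], 0], [5.5, [-0.5, 1.5, 4.0], 0], [5.5, [0, 1.5, 5.0], 0], [5.5, [0, 0, 5.0], 0], [5.5, [0, 0, 3.0], 0]])

```text
clock: 6.75
position: [0.3849, -0.0685, 0.2474]
ee_rot: [-0.706, 0.707, -0.021, 0.025]
contact_force: [0.3, -0.8, 0.1]
width: 0.0547
```

Request:
arm_command(commands=[[5.5, [0, 2.0, 0], 0.14], [5.5, [0, 2.0, 0], 0.14], [5.5, [0, 2.0, 0], 0.14], [5.5, [0, 2.0, 0], 0.14], [5.5, [0, 1.0, 0], 0.14], [5.5, [0, 1.0, 0], 0.14], [5.5, [0, 1.0, 0], 0.14], [5.5, [0, 1.0, 0], 0.14], [5.5, [0, 1.0, 0], 0.14], [5.5, [0, 1.0, 0], 0.14], [5.5, [0, 1.0, 0], 0.14], [5.5, [0, 0, 0], 0]])

```text
clock: 7.95
position: [0.3834, 0.0817, 0.2435]
ee_rot: [0.523, -0.523, -0.476, 0.476]
contact_force: [0.1, -0.1, 0.6]
width: 0.055
```

```bash
cat >> h.py <<'E'
from scipy.spatial.transform import Rotation as Ro
def st():
    s=manip.get_state();q=s['ee_rot'];M=Ro.from_quat([q[1],q[2],q[3],q[0]]).as_matrix()
    print('clk',s['clock'],'pos',s['position'].round(4),'yaw',round(np.arctan2(M[1,0],M[0,0]),4),'F',s['contact_force'].round(1),'w',round(s['width'],4));return s
E
python3 - <<'E'
from h import *
st();grab('scene','s4');grab('top','t4');grab('wrist','w4')
crop('t4',240,130,440,270,4,'t4c')
E
```

```text
clk 7.95 pos [0.3834 0.0817 0.2435] yaw 1.4755 F [ 0.1 -0.1  0.6] w 0.055
```

View pics/t4c.png

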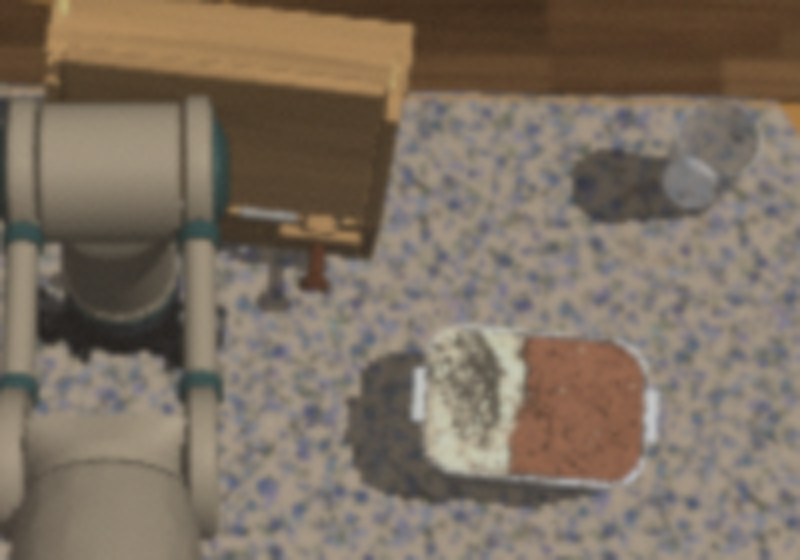

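View pics/w4.png

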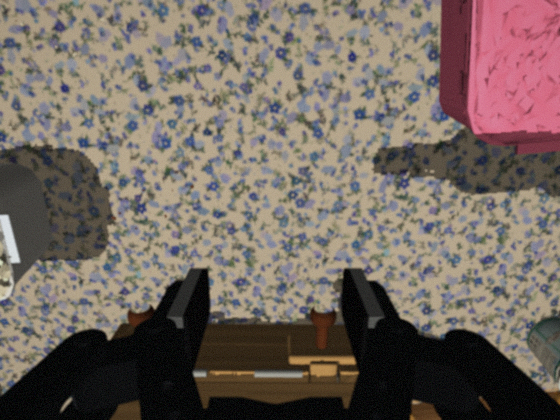

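View pics/s4.png

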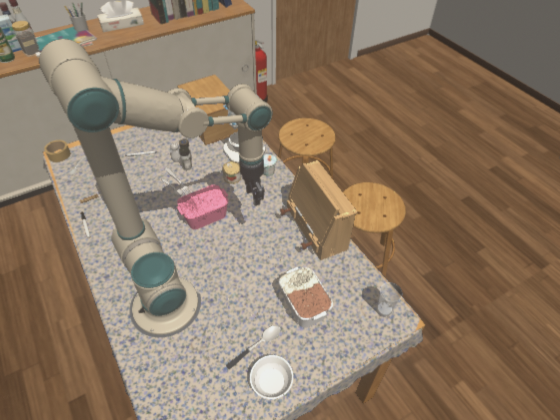

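```bash
python3 - <<'E'
from h import *
t=load('t4');w=load('w4');s=load('s4');t0=load('top0');s0=load('scene0')
O=np.array([.553,.020]);yaw=-.10
def cab(X): d=X[:2]-O;return np.array([d@[np.cos(yaw),np.sin(yaw)],d@[-np.sin(yaw),np.cos(yaw)]])
for p in [(412,393),(425,340),(425,465),(660,415)]:
    X=atz(t,240+p[0]/4,130+p[1]/4,.088);print(p,X,cab(X))
for X in [tri(w,(322,313),t0,(265,194.3)),tri(w,(322,313),s0,(282.8,211.6)),tri(w,(140,313),t0,(319,200.5)),tri(w,(140,313),s0,(304.4,246))]:print(X,cab(X[0]))
crop('w4',110,290,350,380,3,'w4c')
crop('s4',265,190,335,260,8,'s4c')
E
```

```text
(412, 393) [ 0.39860396 -0.13795672  0.088     ] [-0.13785534 -0.17258148]
(425, 340) [ 0.44230824 -0.14882264  0.088     ] [-0.09328462 -0.17902997]
(425, 465) [ 0.34079384 -0.14728619  0.088     ] [-0.19444526 -0.18763573]
(660, 415) [ 0.38445237 -0.33187771  0.088     ] [-0.13257644 -0.36694647]
(array([0.52184803, 0.11328296, 0.04410518]), np.float64(0.0011417155970077728)) [-0.04030909  0.08970693]
(array([0.52126806, 0.11408292, 0.04847412]), np.float64(0.004056185655130639)) [-0.04096603  0.09044499]
(array([ 0.50224645, -0.06497042,  0.04784082]), np.float64(0.0006675666858857774)) [-0.04201711 -0.08961282]
(array([ 0.5023692 , -0.06383008,  0.05091645]), np.float64(0.004002436580615078)) [-0.04200881 -0.08846593]
```

View pics/w4c.png

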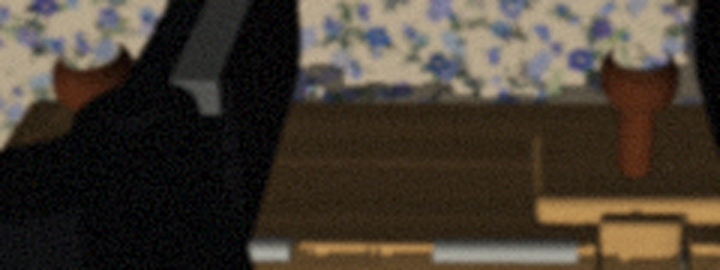

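View pics/s4c.png

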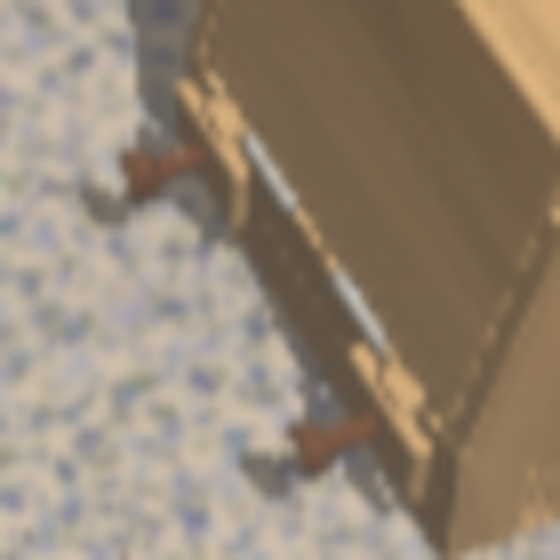

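The tub is now 36 mm clear of the cabinet side, upright, and the tumbler is untouched. The left knob shows at wrist (323,316) and scene (283,212), about (0.520, 0.112, 0.053). I go down in front of it and then in over it.

Request:
arm_command(commands=[[5.5, [2.5, 0.8, 0], 0], [5.5, [2.5, 0.8, -2.0], 0], [5.5, [2.5, 0.8, -3.0], 0], [5.5, [2.5, 0.7, -3.0], 0], [5.5, [0, 0, -3.0], 0], [5.5, [0, 0, -3.0], 0], [5.5, [0, 0, -3.0], 0], [5.5, [0, 0, -1.9], 0], [5.5, [0.5, 0, 0], 0], [5.5, [0.5, 0, 0], 0], [5.5, [0, 0, 0], 0]])

```text
clock: 9.2
position: [0.4974, 0.1112, 0.0557]
ee_rot: [-0.523, 0.525, 0.476, -0.474]
contact_force: [0.8, -0.4, 0.6]
width: 0.0549
```

```bash
python3 - <<'E'
from h import *
st();grab('scene','s5');grab('wrist','w5')
crop('s5',240,150,340,250,6,'s5c')
E
```

```text
clk 9.2 pos [0.4974 0.1112 0.0557] yaw 1.472 F [ 0.8 -0.4  0.6] w 0.0549
```

View pics/s5c.png

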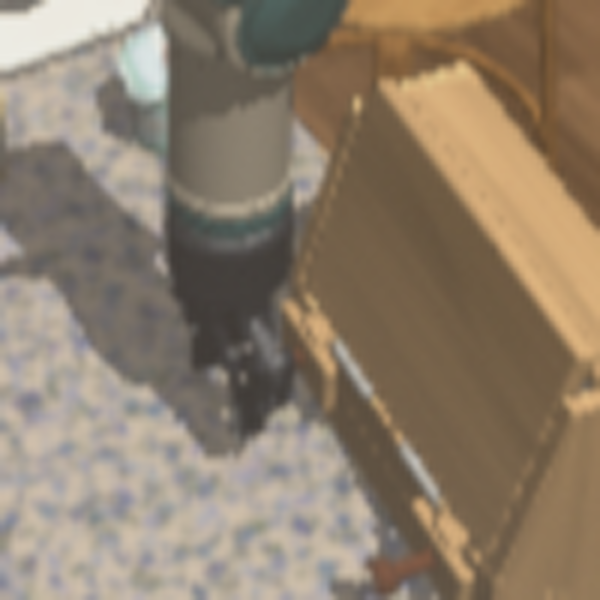

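View pics/w5.png

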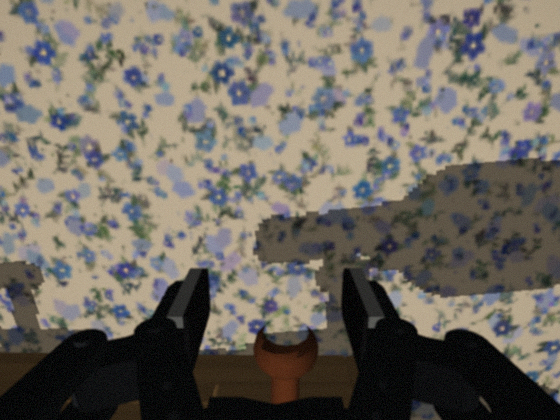

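The wrist view shows the knob at (286,352), between the fingers at 208 and 343, slightly to the +y side.

```bash
python3 - <<'E'
from h import *
w=load('w5');s=load('scene0')
for p in [(286,335),(286,352)]: print(atz(w,*p,.055))
print(tri(w,(286,340),s,(282.8,211.6)))
X=np.array([.4974,.1112,.0557])
print(proj(w,X))
E
```

```text
[0.51110612 0.11447767 0.055     ]
[0.51915158 0.11375439 0.055     ]
(array([0.52160642, 0.11452077, 0.04761192]), np.float64(0.0042645694736357515))
[274.25263967 306.62760147]
```

Request:
arm_command(commands=[[5.5, [0.5, 0.1, 0], 0], [5.5, [0.5, 0.1, 0], 0], [5.5, [0.5, 0, 0], 0], [5.5, [0.2, 0, 0], 0], [5.5, [0, 0, 0], 0], [1.5, [0, 0, 0], 0], [1.5, [0, 0, 0], 0], [1.5, [0, 0, 0], 0], [1.5, [0, 0, 0], 0], [1.5, [0, 0, 0], 0]], grip_force=30)

```text
clock: 10.3
position: [0.5116, 0.1137, 0.0543]
ee_rot: [0.524, -0.524, -0.475, 0.475]
contact_force: [-0.7, 3.1, 1.9]
width: 0.0237
```

```bash
python3 - <<'E'
from h import *
st();grab('wrist','w6')
E
```

```text
clk 10.3 pos [0.5116 0.1137 0.0543] yaw 1.4727 F [-0.7  3.1  1.9] w 0.0237
```

View pics/w6.png

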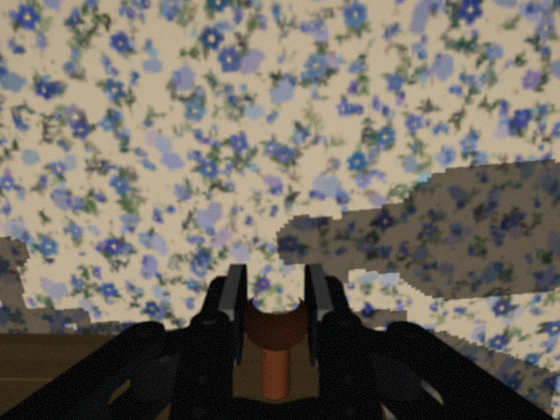

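The knob at (274,325) is pinched, with the fingers stopped at 24 mm. I pull along the cabinet's -x.

Request:
arm_command(commands=[[1.5, [-0.5, 0.05, 0], 0], [1.5, [-0.7, 0.07, 0], 0], [1.5, [-0.7, 0.07, 0], 0], [1.5, [-0.7, 0.07, 0], 0], [1.5, [-0.7, 0.07, 0], 0], [1.5, [-0.7, 0.07, 0], 0], [1.5, [-0.7, 0.07, 0], 0], [1.5, [-0.7, 0.07, 0], 0], [1.5, [-0.7, 0.07, 0], 0], [1.5, [-0.7, 0.07, 0], 0], [1.5, [-0.7, 0.07, 0], 0]])

```text
clock: 11.45
position: [0.4366, 0.1215, 0.0543]
ee_rot: [0.524, -0.524, -0.476, 0.474]
contact_force: [2.2, 5.9, -1.0]
width: 0.0242
```

Request:
arm_command(commands=[[1.5, [-0.4, 0.04, 0], 0], [1.5, [-0.3, 0.03, 0], 0], [1.5, [-0.2, 0.02, 0], 0]])

```text
clock: 11.75
position: [0.4353, 0.1217, 0.0546]
ee_rot: [-0.52, 0.527, 0.48, -0.471]
contact_force: [18.0, 2.0, -22.1]
width: 0.0237
```

```bash
python3 - <<'E'
from h import *
st();grab('wrist','w7');grab('scene','s7')
crop('s7',230,150,330,250,6,'s7c')
E
```

```text
clk 11.75 pos [0.4353 0.1217 0.0546] yaw 1.474 F [ 18.    2.  -22.1] w 0.0237
```

View pics/w7.png

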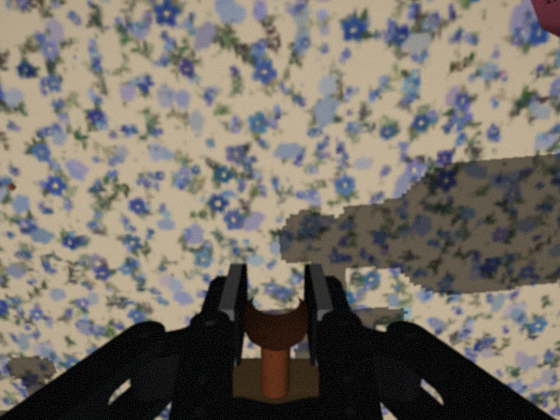

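View pics/s7c.png

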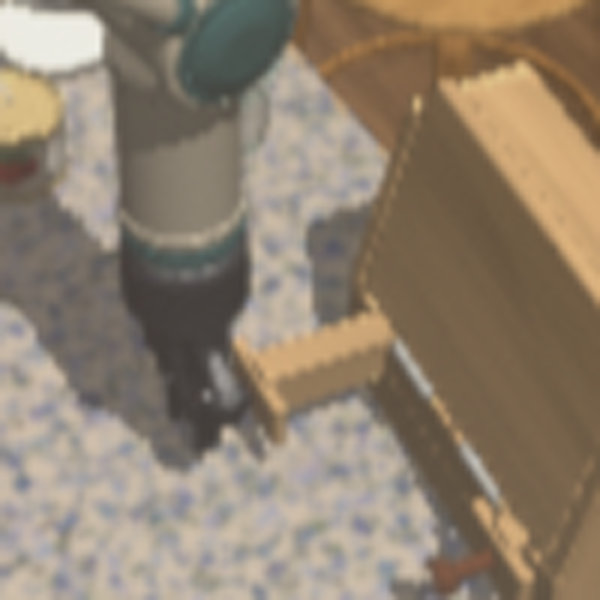

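The left support is out: the stop was reached after about 77 mm of travel with an 18 N push-back, and the scene shows the beam extended at (320,360). I release and go to the right knob.

Request:
arm_command(commands=[[1.5, [0.5, -0.05, 0], 0], [5.5, [0.3, -0.03, 0], 0], [5.5, [0, 0, 0], 0], [5.5, [0, 0, 0], 0], [5.5, [0, 0, 2.0], 0], [5.5, [0, 0, 4.0], 0], [5.5, [0, -1.0, 3.0], 0], [5.5, [0, -3.0, 0], 0], [5.5, [0.5, -3.5, 0], 0], [5.5, [0.5, -3.5, 0], 0], [5.5, [0.5, -3.5, 0], 0], [5.5, [0.5, -3.0, 0], 0]])

```text
clock: 13.05
position: [0.4548, -0.0558, 0.1443]
ee_rot: [0.524, -0.524, -0.475, 0.475]
contact_force: [0.4, 0.6, -0.1]
width: 0.0549
```

```bash
python3 - <<'E'
from h import *
st();grab('wrist','w8');grab('top','t8')
crop('t8',240,130,400,250,5,'t8c')
E
```

```text
clk 13.05 pos [ 0.4548 -0.0558  0.1443] yaw 1.4728 F [ 0.4  0.6 -0.1] w 0.0549
```

View pics/w8.png

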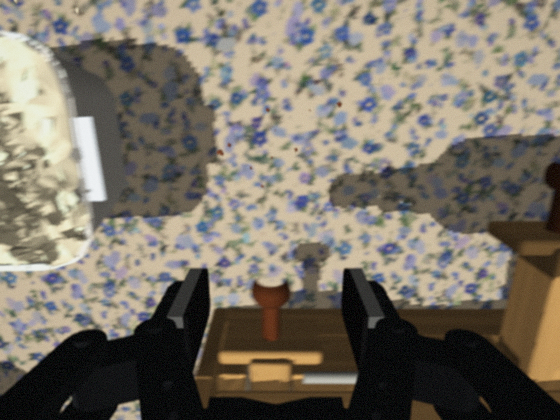

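View pics/t8c.png

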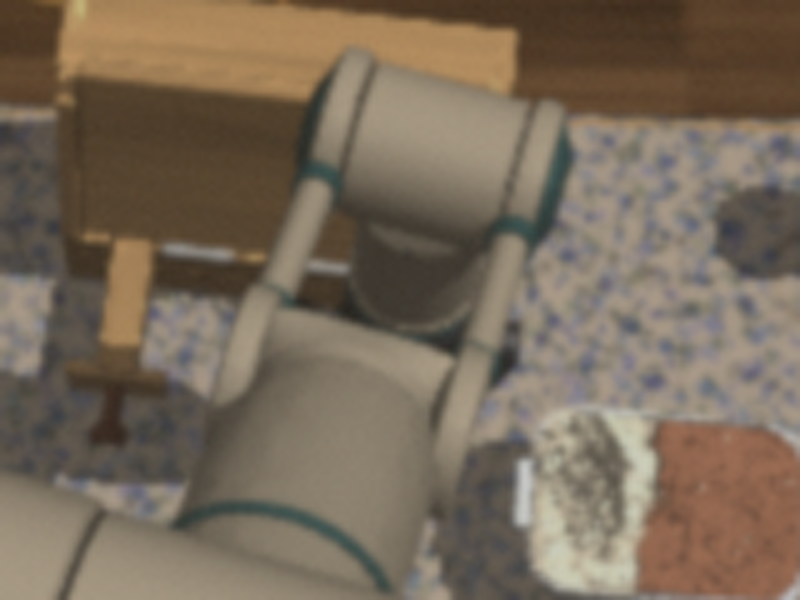

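```bash
python3 - <<'E'
from h import *
w=load('w8');t0=load('top0')
print(atz(w,270,285,.055),atz(w,270,290,.055),tri(w,(270,287),t0,(319,200.5)))
E
```

```text
[ 0.49539455 -0.06283892  0.055     ] [ 0.49898863 -0.06320951  0.055     ] (array([ 0.50527354, -0.06466636,  0.03982808]), np.float64(0.0011680408804261625))
```

Request:
arm_command(commands=[[5.5, [0.8, -0.3, -2.0], 0], [5.5, [0, -0.2, -3.0], 0], [5.5, [0, 0, -2.5], 0], [5.5, [0, 0, -1.5], 0], [5.5, [0.6, 0, 0], 0], [5.5, [0.8, 0, 0], 0], [5.5, [0.8, -0.1, 0], 0], [5.5, [0.5, 0, 0], 0], [5.5, [0.4, 0, 0], 0], [5.5, [0, 0, 0], 0], [5.5, [0, 0, 0], 0]])

```text
clock: 14.25
position: [0.4947, -0.0601, 0.0543]
ee_rot: [0.524, -0.524, -0.475, 0.475]
contact_force: [0.5, -0.2, 0.1]
width: 0.055
```

```bash
python3 - <<'E'
from h import *
st();grab('wrist','w9')
E
```

```text
clk 14.25 pos [ 0.4947 -0.0601  0.0543] yaw 1.4731 F [ 0.5 -0.2  0.1] w 0.055
```

View pics/w9.png

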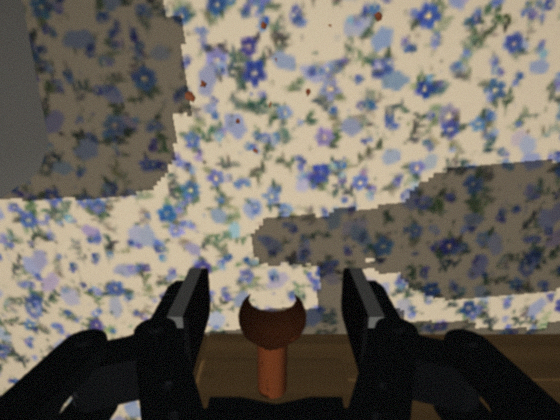

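The right knob at (272,318) is centred between the open fingers and nothing is touching. I close on it and pull.

Request:
arm_command(commands=[[1.5, [0, -0.1, 0], 0], [1.5, [0, 0, 0], 0], [1.5, [0, 0, 0], 0], [1.5, [0, 0, 0], 0], [1.5, [0, 0, 0], 0]], grip_force=30)

```text
clock: 14.8
position: [0.4946, -0.0613, 0.0543]
ee_rot: [0.524, -0.524, -0.475, 0.475]
contact_force: [-1.3, -1.8, 2.0]
width: 0.0239
```

Request:
arm_command(commands=[[1.5, [-0.5, 0.05, 0], 0], [1.5, [-0.7, 0.07, 0], 0], [1.5, [-0.7, 0.07, 0], 0], [1.5, [-0.7, 0.07, 0], 0], [1.5, [-0.7, 0.07, 0], 0], [1.5, [-0.7, 0.07, 0], 0], [1.5, [-0.7, 0.07, 0], 0], [1.5, [-0.7, 0.07, 0], 0], [1.5, [-0.7, 0.07, 0], 0], [1.5, [-0.7, 0.07, 0], 0], [1.5, [-0.7, 0.07, 0], 0]])

```text
clock: 15.9
position: [0.4194, -0.0535, 0.0543]
ee_rot: [-0.524, 0.524, 0.475, -0.475]
contact_force: [1.2, -0.6, 2.9]
width: 0.024
```

Request:
arm_command(commands=[[1.5, [-0.3, 0.03, 0], 0], [1.5, [-0.3, 0.03, 0], 0], [1.5, [-0.2, 0.02, 0], 0]])

```text
clock: 16.2
position: [0.418, -0.0535, 0.0545]
ee_rot: [-0.521, 0.528, 0.478, -0.471]
contact_force: [17.6, 3.2, -15.1]
width: 0.0241
```

```bash
python3 - <<'E'
from h import *
st();grab('wrist','w10');grab('scene','s10')
crop('s10',230,150,370,290,5,'s10c')
E
```

```text
clk 16.2 pos [ 0.418  -0.0535  0.0545] yaw 1.4707 F [ 17.6   3.2 -15.1] w 0.0241
```

View pics/s10c.png

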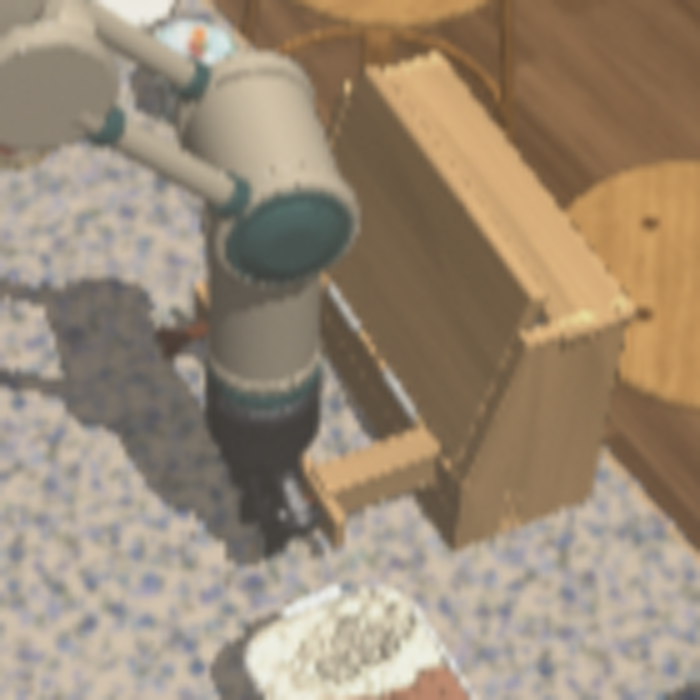

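Both supports are at their stops (17.6 N push-back), and both beams show extended in the scene. I release, rise and look at the flap edge.

Request:
arm_command(commands=[[1.5, [0.5, -0.05, 0], 0], [5.5, [0.3, -0.03, 0], 0], [5.5, [0, 0, 0], 0], [5.5, [0, 0, 0], 0], [5.5, [0, 0, 2.0], 0], [5.5, [0, 0, 4.0], 0], [5.5, [0, 0, 5.0], 0], [5.5, [0, 0, 5.0], 0], [4, [0, 1.0, 5.0], 0], [2, [0, 2.0, 5.0], 0], [0, [0, 2.0, 4.0], 0], [0, [0, 2.0, 0], 0]])

```text
clock: 17.5
position: [0.4215, 0.0151, 0.3551]
ee_rot: [-0.521, 0.527, 0.477, -0.472]
contact_force: [0.3, 0.4, -1.0]
width: 0.0003
```

```bash
python3 - <<'E'
from h import *
st();grab('wrist','w11');grab('scene','s11');grab('top','t11')
crop('s11',230,150,370,290,5,'s11c')
E
```

```text
clk 17.5 pos [0.4215 0.0151 0.3551] yaw 1.4724 F [ 0.3  0.4 -1. ] w 0.0003
```

View pics/w11.png

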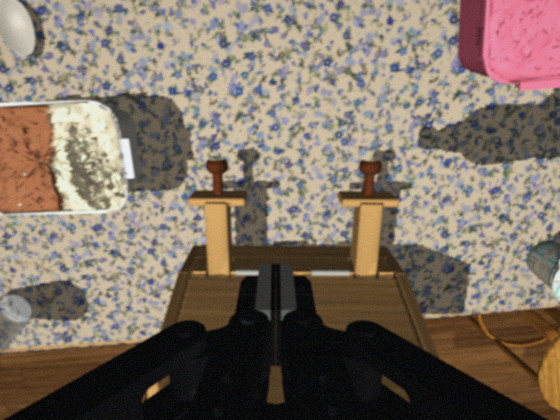

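View pics/s11c.png

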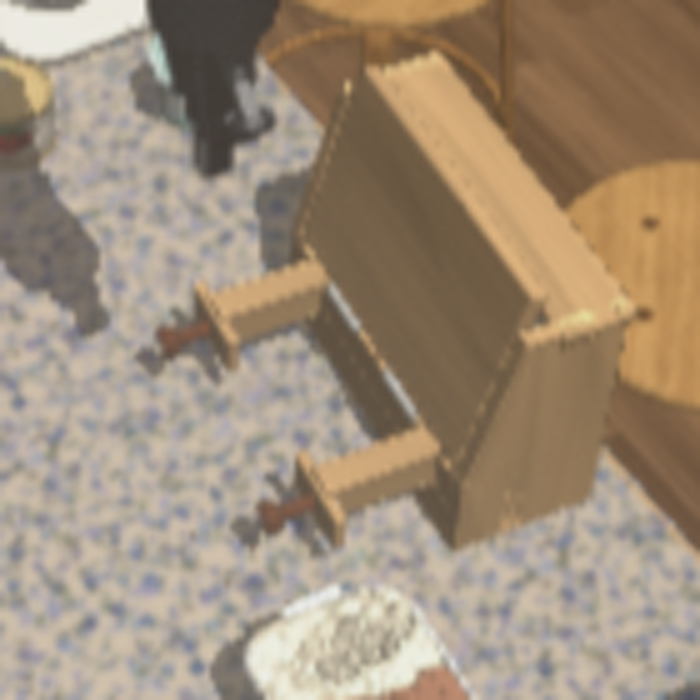

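Both beams stand fully out in the scene (260,300 and 370,465) and wrist views (365,240 and 217,240). Next is the flap edge's depth profile, and the measured knob positions.

```bash
python3 - <<'E'
from h import *
t=load('top0');s=load('s11');w=load('w11')
for u in (285,310):
  print(u)
  for v in range(134,162,2): print(v,dep(t,u,v).round(4))
c=lambda a,b:(230+a/5,150+b/5)
print(tri(w,(369,164),s,c(165,340)),tri(w,(216,163),s,c(268,517)))
# flap-edge corners from scene & top
t1=load('top0')
print(tri(t1,(230+525/5,110+218/5),s,c(538,303)),tri(t1,(230+130/5,110+178/5),s,c(348,85)))
E
```

```text
285
134 [0.6622 0.0492 0.2098]
136 [0.6536 0.049  0.2136]
138 [0.6465 0.0488 0.2145]
140 [0.64   0.0487 0.2139]
142 [0.6358 0.0486 0.2085]
144 [0.6283 0.0485 0.2104]
146 [0.6085 0.048  0.2394]
148 [0.603  0.0479 0.237 ]
150 [0.5965 0.0477 0.2371]
152 [0.5998 0.0479 0.2146]
154 [0.5953 0.0478 0.2097]
156 [0.5922 0.0478 0.2017]
158 [0.5867 0.0477 0.199 ]
160 [0.5867 0.0477 0.1834]
310
134 [ 0.6612 -0.0276  0.215 ]
136 [ 0.6542 -0.0277  0.2155]
138 [ 0.6492 -0.0278  0.2118]
140 [ 0.6428 -0.0279  0.2112]
142 [ 0.6357 -0.0279  0.2121]
144 [ 0.6262 -0.0277  0.2181]
146 [ 0.6213 -0.0279  0.2142]
148 [ 0.6056 -0.0272  0.2345]
150 [ 0.5968 -0.027   0.2396]
152 [ 0.5921 -0.0272  0.2356]
154 [ 0.5895 -0.0276  0.2266]
156 [ 0.5871 -0.028   0.217 ]
158 [ 0.5852 -0.0284  0.2061]
160 [ 0.5828 -0.0289  0.1962]
(array([0.43971399, 0.12113397, 0.05459038]), np.float64(0.0022603052964329045)) (array([ 0.42244886, -0.05373336,  0.05193425]), np.float64(0.0034429465440277566))
(array([ 0.59395377, -0.1031913 ,  0.22677815]), np.float64(0.0033461895607872936)) (array([0.60894508, 0.13691446, 0.22388866]), np.float64(0.011442412799938552))
```

The flap edge is at x ≈ 0.594–0.609, z ≈ 0.240 near y = 0.015, and the top board begins at x ≈ 0.62 at z ≈ 0.214. Both knobs moved 80 mm. I place the closed fingers behind the edge, with the TCP at x 0.636, and lower until the tips are at about z 0.224.

Request:
arm_command(commands=[[0, [3.0, 0, 0], 0], [0, [3.0, 0, 0], 0], [0, [3.0, 0, 0], 0], [0, [3.0, 0, 0], 0], [0, [3.0, 0, 0], 0], [0, [3.0, 0, 0], 0], [0, [3.0, 0, -1.0], 0], [0, [0.5, 0, -3.0], 0], [0, [0, 0, -3.0], 0], [0, [0, 0, -2.5], 0], [0, [0, 0, -1.0], 0], [0, [0, 0, 0], 0]])

```text
clock: 18.85
position: [0.6333, 0.0139, 0.2419]
ee_rot: [0.525, -0.523, -0.473, 0.476]
contact_force: [0.8, -0.1, 0.0]
width: -0.0006
```

```bash
python3 - <<'E'
from h import *
st();grab('scene','s12')
crop('s12',270,130,370,230,6,'s12c')
E
```

```text
clk 18.85 pos [0.6333 0.0139 0.2419] yaw 1.4722 F [ 0.8 -0.1  0. ] w -0.0006
```

View pics/s12c.png

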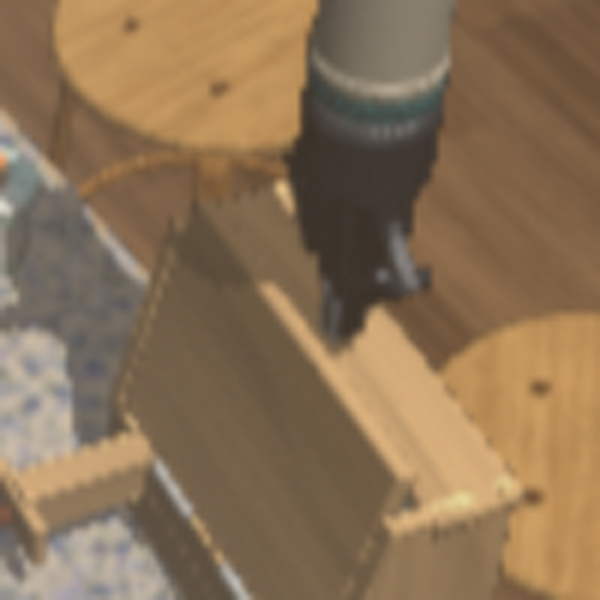

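The fingertips are behind the flap's upper edge, at crop (345,345), above the top board, with no contact force. I draw it forward gently.

Request:
arm_command(commands=[[0, [-0.6, 0.06, 0], 0], [0, [-0.6, 0.06, 0], 0], [0, [-0.6, 0.06, 0], 0], [0, [-0.6, 0.06, 0], 0], [0, [-0.6, 0.06, 0], 0], [0, [-0.6, 0.06, 0], 0], [0, [-0.6, 0.06, 0], 0], [0, [-0.6, 0.06, 0], 0]])

```text
clock: 19.7
position: [0.5861, 0.0197, 0.2445]
ee_rot: [0.524, -0.524, -0.475, 0.475]
contact_force: [1.7, 0.2, 0.7]
width: 0.0001
```

```bash
python3 - <<'E'
from h import *
st();grab('scene','s13')
crop('s13',250,130,370,250,5,'s13c')
E
```

```text
clk 19.7 pos [0.5861 0.0197 0.2445] yaw 1.4731 F [1.7 0.2 0.7] w 0.0001
```

View pics/s13c.png

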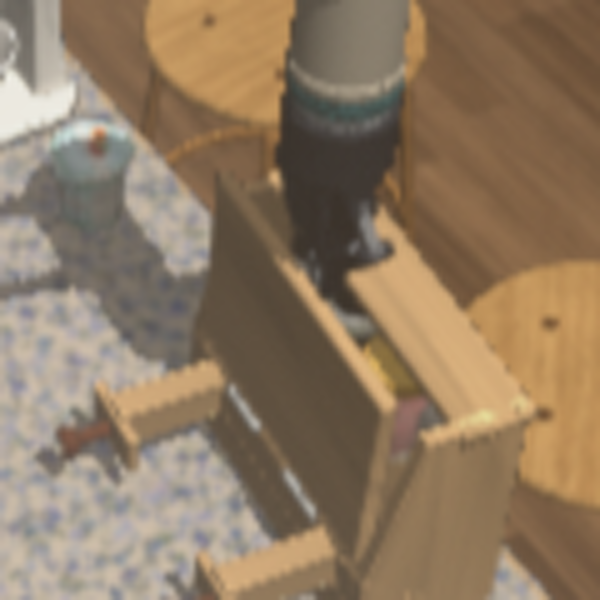

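The flap is tipping forward with the fingers behind it, and the jars show behind it at crop (390,370). I continue.

Request:
arm_command(commands=[[0, [-0.6, 0.06, 0], 0], [0, [-0.6, 0.06, 0], 0], [0, [-0.6, 0.06, 0], 0], [0, [-0.6, 0.06, 0], 0], [0, [-0.6, 0.06, 0], 0], [0, [-0.6, 0.06, 0], 0], [0, [-0.6, 0.06, 0], 0], [0, [-0.6, 0.06, 0], 0], [0, [-0.6, 0.06, 0], 0], [0, [-0.6, 0.06, 0], 0], [0, [-0.6, 0.06, 0], 0], [0, [-0.6, 0.06, 0], 0]])

```text
clock: 20.95
position: [0.5142, 0.0268, 0.2447]
ee_rot: [0.524, -0.524, -0.475, 0.475]
contact_force: [1.1, 0.4, 0.5]
width: 0.0002
```

Request:
arm_command(commands=[[0, [-0.6, 0.06, 0], 0], [0, [-0.6, 0.06, -0.2], 0], [0, [-0.6, 0.06, -0.2], 0], [0, [-0.6, 0.06, -0.2], 0], [0, [0, 0, 0], 0], [0, [0, 0, 0], 0], [0, [0, 0, 0], 0], [0, [0, 0, 0], 0]])

```text
clock: 21.75
position: [0.4911, 0.0291, 0.2387]
ee_rot: [-0.524, 0.524, 0.475, -0.475]
contact_force: [-0.3, 0.2, -0.1]
width: 0.0001
```

```bash
python3 - <<'E'
from h import *
st();grab('scene','s14')
crop('s14',230,130,370,270,5,'s14c')
E
```

```text
clk 21.75 pos [0.4911 0.0291 0.2387] yaw 1.473 F [-0.3  0.2 -0.1] w 0.0001
```

View pics/s14c.png

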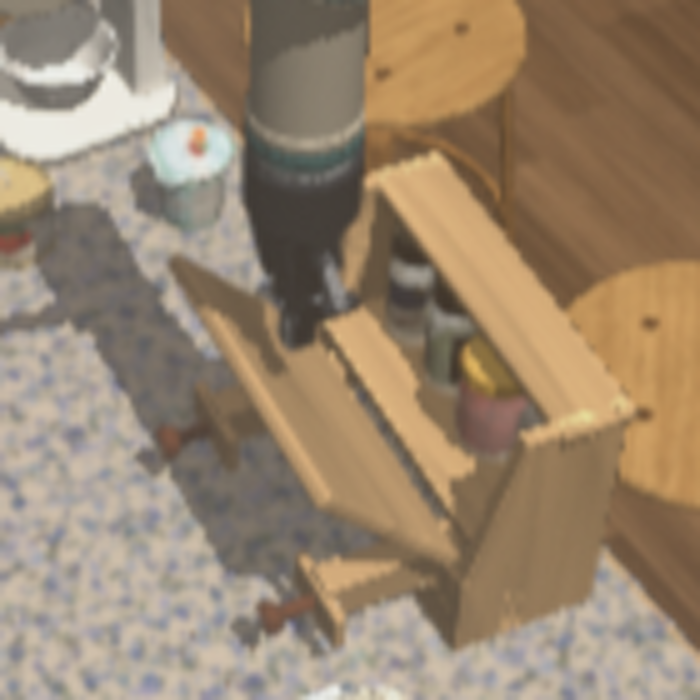

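The flap has left the fingers and is sinking by itself. I rise straight up, clear of it, and let it settle.

Request:
arm_command(commands=[[0, [0, 0, 2.0], 0], [0, [0, 0, 4.0], 0], [0, [0, 0, 4.0], 0], [0, [0, 0, 2.0], 0], [0, [0, 0, 0], 0], [0, [0, 0, 0], 0], [0, [0, 0, 0], 0], [0, [0, 0, 0], 0], [0, [0, 0, 0], 0], [0, [0, 0, 0], 0], [0, [0, 0, 0], 0], [0, [0, 0, 0], 0]])

```text
clock: 23.0
position: [0.4908, 0.0291, 0.3586]
ee_rot: [0.524, -0.524, -0.475, 0.475]
contact_force: [-0.6, -0.9, 0.3]
width: -0.0003
```

Request:
arm_command(commands=[[0, [0, 3.0, 0], 0], [0, [-1.0, 3.0, 0], 0], [0, [-1.0, 3.0, 0], 0], [0, [-1.0, 3.0, 0], 0], [0, [-1.0, 3.0, 0], 0], [0, [-1.0, 3.0, 0], 0], [0, [0, 0, 0], 0], [0, [0, 0, 0], 0], [0, [0, 0, 0], 0], [0, [0, 0, 0], 0], [0, [0, 0, 0], 0], [0, [0, 0, 0], 0]])

```text
clock: 24.2
position: [0.4411, 0.2085, 0.3587]
ee_rot: [-0.524, 0.524, 0.475, -0.475]
contact_force: [-0.7, -0.6, -0.2]
width: -0.0
```

Request:
arm_command(commands=[[0, [0, 0, 0], 0], [0, [0, 0, 0], 0], [0, [0, 0, 0], 0], [0, [0, 0, 0], 0], [0, [0, 0, 0], 0], [0, [0, 0, 0], 0], [0, [0, 0, 0], 0], [0, [0, 0, 0], 0], [0, [0, 0, 0], 0], [0, [0, 0, 0], 0], [0, [0, 0, 0], 0], [0, [0, 0, 0], 0]])

```text
clock: 25.4
position: [0.4408, 0.2092, 0.3587]
ee_rot: [0.524, -0.524, -0.475, 0.475]
contact_force: [-0.4, 0.8, 0.4]
width: -0.0002
```

```bash
python3 - <<'E'
from h import *
st();grab('scene','s15');grab('top','t15')
crop('t15',170,120,440,270,2.9,'t15c')
t=load('t15')
yaw=-.1;O=np.array([.553,.02])
for xc in (-.02,-.08,-.15):
  for yc in (-.1,-.04,.0):
    X=np.r_[O+xc*np.array([np.cos(yaw),np.sin(yaw)])+yc*np.array([-np.sin(yaw),np.cos(yaw)]),.085]
    p=proj(t,X);print(xc,yc,p.round(),dep(t,*p.round()).round(3))
for n,p in dict(tumbler=(412,176),yog=(185,167),tin=(168,211)).items(): print(n,dep(t,*p))
E
```

```text
clk 25.4 pos [0.4408 0.2092 0.3587] yaw 1.473 F [-0.4  0.8  0.4] w -0.0002
-0.02 -0.1 [324. 191.] [ 0.519 -0.078  0.096]
-0.02 -0.04 [305. 189.] [ 0.526 -0.017  0.091]
-0.02 0.0 [293. 187.] [0.532 0.021 0.093]
-0.08 -0.1 [322. 208.] [ 0.462 -0.072  0.094]
-0.08 -0.04 [303. 206.] [ 0.468 -0.012  0.092]
-0.08 0.0 [291. 205.] [0.469 0.027 0.097]
-0.15 -0.1 [320. 230.] [ 0.393 -0.066  0.084]
-0.15 -0.04 [301. 227.] [ 0.398 -0.006  0.097]
-0.15 0.0 [288. 226.] [0.401 0.035 0.095]
tumbler [ 0.58209354 -0.36628021  0.07935699]
yog [0.6030628  0.3781933  0.06999409]
tin [0.45552217 0.42485215 0.05281525]
```

View pics/s15.png

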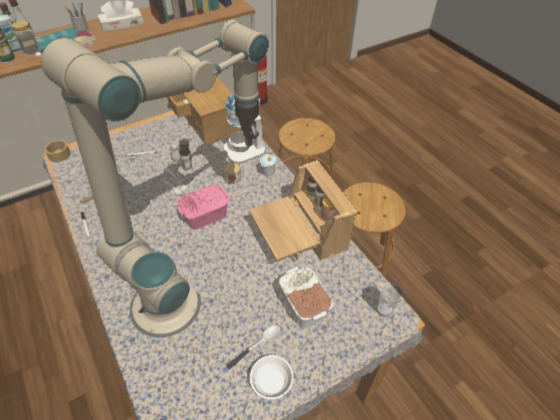

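View pics/t15c.png

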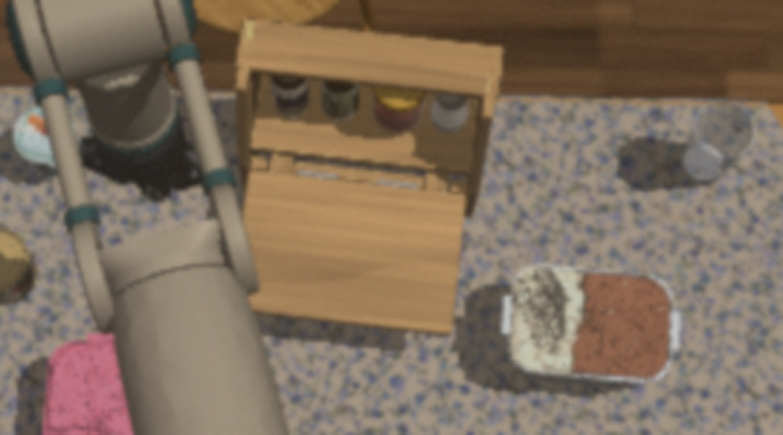

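The flap lies level: its top reads 0.091–0.097 m from hinge to edge, as expected for 78.5 + 14 mm on the supports. The tub is upright and clear on the right, at top crop (590,325). The tumbler, pot and tin have not moved. I hand the job in.

```bash
python3 -c "
from rig import manip
print(manip.sign_off())"
```

```text
the job is handed in; nothing more can be done
None
```

The flap is down and level on both supports, and the job is handed in at 25.4 s of the 72 s allowed.

I slid the grey-white tub to the right with both fingers against its end. I then pulled the left and right supports to their stops, hooked the flap from behind and let it sink onto them.

- **Tub:** upright, with its left lip about 36 mm clear of the cabinet's right side.
- **Supports:** both knobs measured about 80 mm out. Each pull ended against the stop with about 18 N of push-back along the pull.
- **Flap:** its top reads 0.091–0.097 m from hinge to edge, against an expected 0.0925 m. One sample at the outer edge, near the right corner, read 0.084 m. I took it as depth noise, because neighbouring points at the same distance read 0.095–0.097 m.
- **Tumbler, yoghurt pot, fruit tin:** all stand where they were, within measurement noise (about 4 mm).
- **Robot:** held clear of everything when I handed in. The largest wrist force I saw was about 28 N, at the left stop.

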